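# Open the ratchet clamp on a glued marble panel

## Task

The glued marble panel on the bench has set: open its bar clamp. With a fingertip press the red release paddle on the sliding jaw down, keep it down while you push the jaw back along the bar until it is fully back against the end stop, then let go. Nothing is gripped or lifted: leave the panel lying on its bearers and everything else on the bench as it is.

Things in the scene. Friction and masses are not known exactly. Their poses are not given: they have to be found in the camera images.
- clamp: Ratchet bar clamp screwed to a plywood board (260 mm across the bar x 420 along x 18 thick), fixed to the bench. Origin: centre of the board's underside, at bench height. y runs along the steel bar from the fixed head to the end stop, the way the jaw opens; z up. Bar on x = 0, 24 mm wide, top 44 mm above the bench, with 4.5 mm saw teeth. End stop 62 mm high. Two bearers, tops at 52 mm, carry the panel.
- jaw (a joint): Grey sliding jaw (42 mm wide, 105 mm along the bar), in m: 0 = closed up to the panel, grows as it slides towards the end stop, 0.110 = fully back against it. It stays where it is left (about 3 N of friction). Unless the release is held down its pawl drops into the next tooth (10 mm apart) and blocks it from opening; only the last 10 mm of the way have no teeth.
- release (a joint): Release lever on the sliding jaw, in rad: 0 = up (pawl in the teeth), 0.26 = fully down, on its stop (pawl 6 mm up). The pawl is clear of the teeth above about 0.17. A spring lifts the paddle when it is let go.
- paddle (a point): Centre of the top of the release lever's red ribbed thumb paddle (36 x 36 mm); moves with it. The lever's pivot lies across the bar, 10 mm behind the thumb rest's face. Up, the paddle slopes 0.26 rad, highest away from the thumb rest, centre 67 mm above the bench; fully down it is level, top 60 mm above the bench. About 4 N at its centre or 8 N close to the thumb rest holds it down.
- thumb_rest (a point): On the sliding jaw: middle of the upright grey face just behind the paddle, for pushing the jaw back; it looks towards the panel (clamp's -y), is 42 mm wide, 64 to 84 mm above the bench, the point at 74 mm. Moves with the jaw; axes as the clamp's. 44 mm from it towards the panel stands the jaw's head (56 mm wide, 82 mm high); the paddle lies in this gap, open above and at both sides.
- panel_center (a point): Centre of the glued marble panel (white, dark red, white strips), 150 mm across the bar x 97 mm along it x 20 mm thick, 0.8 kg, loose on the bearers between the fixed head and the sliding jaw, with 1 to 3 mm of play; its top is 72 mm above the bench. Axes as the clamp's.
- glue_jar: small white adhesive jar with a black cap, 46 mm across, 58 mm tall, standing on the board; origin at the centre of its underside
- putty_knife: putty knife with a dark wooden handle, 180 mm long, lying on the board; origin at its middle, on the underside
- mallet: black rubber mallet with a wooden handle, 300 mm long, 60 mm tall, lying on the bench; origin near its middle, on the underside
- chisel: steel stone chisel, 215 mm long, lying on the bench; origin near its middle, on the underside
- water_bottle: blue water bottle, 64 mm across, 190 mm tall, standing on the bench; origin at the centre of its underside
- offcut: white marble offcut, 110 x 70 x 35 mm, on the bench; origin at the centre of its underside
- wax_tin: round tin of wax, 76 mm across, 60 mm tall, on the bench; origin at the centre of its underside
- tesserae_tray: wooden tray of small mosaic stones, 160 x 120 x 35 mm, on the left of the bench; origin at the centre of its underside
Not all that is in view belongs to the job. There is more than one size of the part that bears panel_center; the job needs the smallest.

How it is judged:
On the way, in this order (a step that is already met when the one before it is completed fails the run):
1. the release paddle is pressed down while the jaw is still at the panel (value of joint release above 0.17 rad and value of joint jaw below 0.012 m), for 0.05 s.
2. the jaw slides back past half its way with the release kept down (value of joint jaw above 0.055 m and value of joint release above 0.15 rad).
At the end, for the whole second after the job is handed in: the jaw is back within 7 mm of the end stop and at rest, the release has sprung up again (below 0.08 rad), the panel lies flat on its bearers within 10 mm of where it was, and no other thing on the bench has moved 20 mm (value of joint jaw above 0.103 m and velocity of joint jaw between -0.01 and 0.01 m/s and value of joint release below 0.08 rad and distance of panel_center from where it was at the start of the episode below 0.01 m and angle between panel_center's own z axis and vertical below 0.05 rad and distance of each of glue_jar, putty_knife, mallet, chisel, water_bottle, offcut, wax_tin, tesserae_tray from where it was at the start of the episode below 0.02 m); the robot touches nothing.
It fails at once if the panel is lifted or shoved (distance of panel_center from where it was at the start of the episode above 0.015 m or angle between panel_center's own z axis and vertical above 0.15 rad).
It fails at once if the sliding jaw is gripped: squeezed between the fingers by its two cheeks, its housing's two sides or its thumb rest's front and back ((contact force between the fingers and jaw_c0 above 3 N and contact force between the fingers and jaw_c1 above 3 N) or (contact force between the fingers and jaw_c5 above 3 N and contact force between the fingers and jaw_c6 above 3 N) or (contact force between the fingers and jaw_c7 above 3 N and contact force between the fingers and jaw_c8 above 3 N)).
It fails at once if another thing on the bench is lifted or knocked about (distance of any of glue_jar, putty_knife, mallet, chisel, water_bottle, offcut, wax_tin, tesserae_tray from where it was at the start of the episode above 0.03 m).
It also fails if it takes over 38 s, if anything falls off the work surface, if the arm or the gripper's body presses on something with over 40 N, if the wrist force passes 120 N, or if a joint passes its speed limit or range.

## Robot

A 7-joint arm with a two-finger parallel gripper is mounted at the origin on the work surface. World frame = base frame: x ahead of the robot, y to its left, z up, the work surface at z = 0. Lengths are in m, angles in rad, forces in N, time in s.
With the tool pointing down it reaches from about 0.425 to 0.925 m from the base axis. Payload 6.8 kg.
Tool frame: the origin (TCP) lies on the mounting face of the last link; the fingertips stand 173 mm ahead of it and the grasp point (between the pads) lies 155 mm ahead of it; z points along the fingers, y is the direction in which the jaws open and shut (so a half turn about z gives the same grasp; the last joint's range is limited). The gripper opens to 85 mm and grips with 20 to 120 N. Pads are 22 mm wide; open, the fingers measure 114 mm over their backs; the gripper's body (76 mm by 85 mm) begins 54 mm behind the grasp point. The pads swing forward as they close: fully open they stand 13 mm farther back than shut.
Start: joints at [1.094, 0.477, 0.022, 1.555, -0.011, 1.109, -0.083], TCP at [0.243, -0.63, 0.405] pointing down, gripper open.
Joint ranges: [-2.96, 2.96], [-0.34, 2.1], [-1.41, 1.46], [0.24, 2.44], [-1.37, 4.51], [0.17, 1.92], [-2.96, 2.96]. Speed limits (rad/s): [2.39, 2.39, 3.14, 3.14, 3.14, 3.14, 3.14].

## Interface

Orientations are given as [roll, pitch, yaw] about the fixed x, y, z axes, in that order (R = Rz(yaw) Ry(pitch) Rx(roll)).
In Python, from station import arm gives the robot as it stands.
- The arm moves only by the tool step_arm, never from a script. Its arguments are lists of equal length, an entry for each row: "offset": the shift along the tool's x, y, z in m, a list of three; "roll": the turn about the tool's z in rad. In form: {"offset": [[x, y, z], ...], "roll": [roll, ...]}. A call has exactly 8 rows; each row shifts and turns the commanded pose from where the row before left it, along the tool's axes as they then stand; what a row does not reach is not made up. A row lasts 1/10 s, in which the tool goes at most 50 mm and 8.59 degrees, less where a joint would pass 70% of its speed; a pose out of reach is approached as far as the arm can. A call is refused whole if a number of a shift passes 0.05 or a number of a turn 0.15, either way. A call with a gripper value outside its range is refused whole. "jaw" is the finger opening in m, from 0 to 0.0854, set as the call begins (left out, the last holds). The fingers move at their own pace and stop on an object; "force" is the grip in N (left out, the last holds). Time passes only in rows, so rows that do not move let the fingers close, or fill a call up. It gives the time, the measured TCP pose, the force and the opening at its end, in the units of the state.
- arm.get_obs(): the state, without advancing time (a new reading comes with each control period).
- arm.capture(name): name is "scene" or "top" or "wrist"; returns a dict with "pixels" (420x560x3 uint8, red, green, blue), "z_map" (420x560 float32, m along the optical axis (not along the pixel's ray), 0 where there is no reading), "intrinsics" (3x3 intrinsics, pixels), "rvec" (rotation vector, rad) and "tvec" (3), from world to camera coordinates, as OpenCV has them. Camera axes: x right, y down, z forward; pixel columns grow to the right and rows downward; lengths in m; the calibration is good to about 2 mm. A picture is of the moment at which its call begins.
- arm.finish_job(): hands the job in, once; it reports no verdict.
Trained networks look in the newest picture that a camera, given by its name, has taken for a name from the list of things; names that differ only in an ending like _2 or _b are one class to them, and where a whole thing is asked for, a point or a joint stands for the part that bears it (a point fixed in the world has none). Each returns a list of dicts, best first, with "score" (0 to 1); they miss things now and then, are a little off and sometimes report something else, mostly with a low value. They report only what shows in the picture. A call takes as long as a camera call. They do not tell look-alikes from the thing itself.
- arm.boxes_of(camera, thing): "at" ([x, y, z] in m, in world coordinates, good to about 4 mm: the middle of the surface that is visible of it).
- arm.masks_of(camera, thing): "region" (420x560 bool, what is visible of it).
- arm.landmark_of(camera, thing): "at" ([x, y, z] in m, in world coordinates, good to about 4 mm: a listed point, or the origin of a listed thing).
The state is a dict: "t": time; "joints": joint angles; "qd": joint speeds; "tau": joint torques, N m; "tool_pos": TCP position; "ee_rot": TCP orientation; "contact_force": force on the tool from outside, world axes, zero at the start; "torque": the same for the moment, N m; "finger_gap": finger opening in m.
Only numpy, scipy, OpenCV 4.12 (cv2) and the standard library are available. Lean on these libraries where they do the work, as an engineer would, in place of code of your own. Each camera call takes 0.05 s, during which the arm holds its last target.

## Working session

There is one attempt and no reset: what is moved stays moved. The work goes in short steps, Python scripts to look and compute and a tool call to move; the robot and the scene stay as the last step left them, time stands still between calls to the robot, and variables do not carry over. Pictures are saved under pics/ and viewed, and the job is handed in when it is done.

Besides the shell and the picture viewer there is one more tool, called after "Emit:" as name([rows], argument=value, ...), one row to a line, values as JSON. step_arm: Moves the arm, as the interface text tells. Its arguments: {"type":"object","properties":{"offset":{"type":"array","items":{"type":"array","items":{"type":"number"}}},"roll":{"type":"array","items":{"type":"number"}},"jaw":{"type":"number"},"force":{"type":"number"}},"required":["offset","roll"]}

```bash
ls; mkdir -p pics; cat > h.py <<'E'
import numpy as np, cv2
from station import arm
def save(n,img): cv2.imwrite('pics/'+n,cv2.cvtColor(img,cv2.COLOR_RGB2BGR))
def w2c(c,p):
    R=cv2.Rodrigues(np.array(c['rvec'],float))[0]; q=R@np.array(p,float)+np.array(c['tvec'],float).ravel()
    u=c['intrinsics']@q; return u[:2]/u[2]
def pts(c):
    K=np.array(c['intrinsics']);z=c['z_map'].astype(float);h,w=z.shape
    u,v=np.meshgrid(np.arange(w),np.arange(h))
    P=np.stack([(u-K[0,2])/K[0,0]*z,(v-K[1,2])/K[1,1]*z,z],-1)
    R=cv2.Rodrigues(np.array(c['rvec'],float))[0]
    return (P-np.array(c['tvec'],float).ravel())@R
E
python3 - <<'E'
from h import *
print(arm.get_obs())
for n in ['scene','top']:
    c=arm.capture(n); save(n+'0.png',c['pixels']); np.savez('/tmp/%s0.npz'%n,**c)
    for t in ['clamp','paddle','thumb_rest','panel_center','jaw','release']:
        try:
            for d in arm.landmark_of(n,t)[:4]: print(n,t,'lm',np.round(d['at'],4),round(d['score'],2),np.round(w2c(c,d['at'])))
        except Exception as e: print(n,t,e)
    for t in ['panel_center']:
        for d in arm.boxes_of(n,t)[:4]: print(n,t,'box',np.round(d['at'],4),round(d['score'],2),np.round(w2c(c,d['at'])))
E
```

```text
pics
{'t': 0.0, 'joints': array([ 1.09393774,  0.47781382,  0.02233803,  1.55647732, -0.01148024,
        1.10928019, -0.08308864]), 'qd': array([-0.0005033 ,  0.00093037, -0.00019145, -0.00210986, -0.00040254,
       -0.00104353, -0.00153978]), 'tau': array([ 2.42449278e-04, -5.96439672e+01,  1.60732951e+00, -2.81195730e+01,
        1.23223022e-02,  9.27268993e-03, -1.41804893e-06]), 'tool_pos': array([ 0.2432136 , -0.62935915,  0.40370527]), 'ee_rot': array([-3.13974873e+00,  1.55154227e-04,  3.68801755e-01]), 'contact_force': array([ 0.93648214, -0.78540593,  0.53220543]), 'torque': array([ 0.02676043, -0.00806294, -0.00674535]), 'finger_gap': 0.08545259477698564}
scene clamp lm [5.803e-01 2.980e-02 2.000e-04] 0.93 [262. 245.]
scene paddle lm [0.585  0.0082 0.0685] 0.63 [256. 230.]
scene paddle lm [0.6749 0.1003 0.0207] 0.56 [249. 271.]
scene thumb_rest lm [0.5815 0.029  0.0688] 0.72 [260. 234.]
scene panel_center lm [0.1808 0.2935 0.0128] 0.89 [402. 241.]
scene panel_center lm [ 0.5953 -0.0812  0.065 ] 0.83 [240. 215.]
scene panel_center lm [ 0.2782 -0.2469  0.0131] 0.63 [288. 15
[... 743 characters left out ...]
0.2766 -0.2464  0.0133] 0.91 [359. 282.]
top panel_center lm [0.181  0.2935 0.0116] 0.8 [161. 315.]
top panel_center lm [ 0.4263 -0.5052 -0.0028] 0.5 [448. 230.]
top jaw it knows: chisel, clamp, glue_jar, mallet, offcut, paddle, panel_center, putty_knife, tesserae_tray, thumb_rest, water_bottle, wax_tin
top release it knows: chisel, clamp, glue_jar, mallet, offcut, paddle, panel_center, putty_knife, tesserae_tray, thumb_rest, water_bottle, wax_tin
top panel_center box [ 0.2761 -0.244   0.0271] 0.95 [358. 282.]
top panel_center box [0.1793 0.2914 0.028 ] 0.9 [160. 315.]
top panel_center box [ 0.598  -0.0839  0.0703] 0.75 [301. 163.]
top panel_center box [0.5087 0.4444 0.0575] 0.42 [110. 193.]
```

View pics/scene0.png

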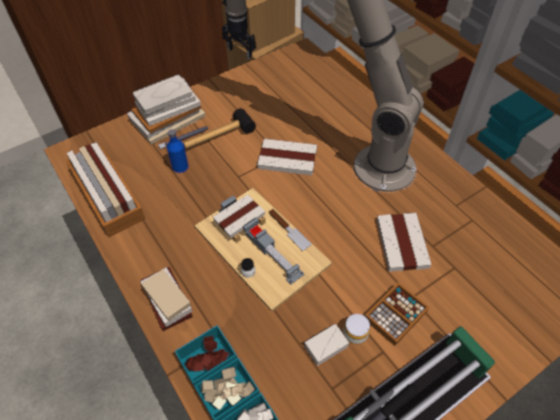

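View pics/top0.png

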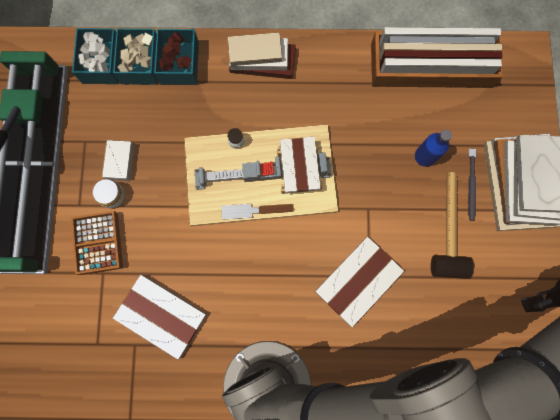

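```bash
python3 - <<'E'
from h import *
c=np.load('/tmp/top0.npz'); save('topcrop0.png',cv2.resize(c['pixels'][110:220,200:350],None,fx=5,fy=5,interpolation=cv2.INTER_CUBIC))
E
```

```text
(no output)
```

View pics/topcrop0.png

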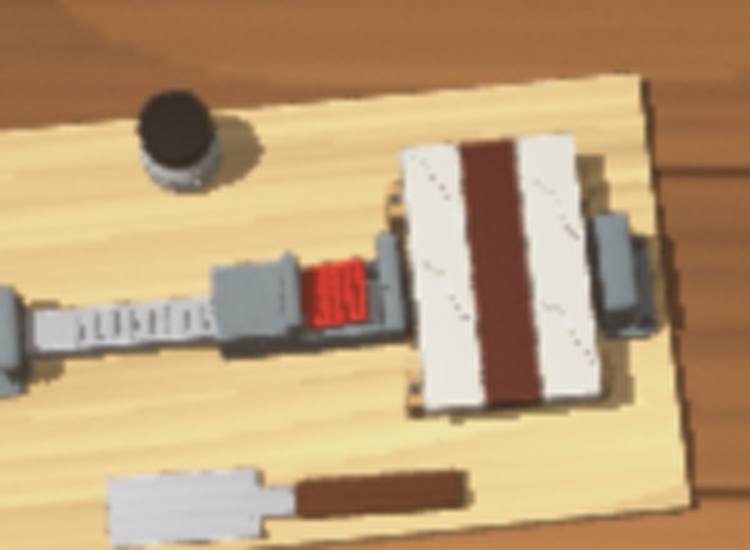

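The top crop shows the clamp on the board, with the end stop at top px (200,178), the red paddle at (267,169), the small panel at (300,165) and the fixed head at (324,163). Look-alikes for the panel are the bigger loose panels at (160,315) and (360,282). The one in the clamp is the smallest. There is only one red paddle, at (267,169). Next I'll get the bar axis.

```bash
python3 - <<'E'
from h import *
for n in ['top','scene']:
    c=dict(np.load('/tmp/%s0.npz'%n)); P=pts(c); px=c['pixels'].astype(int)
    z=P[...,2]; near=(abs(P[...,0]-.58)<.22)&(abs(P[...,1]-.03)<.28)
    hsv=cv2.cvtColor(c['pixels'],cv2.COLOR_RGB2HSV)
    board=near&(z>.010)&(z<.10)
    lab=cv2.connectedComponentsWithStats(board.astype(np.uint8))
    i=1+np.argmax(lab[2][1:,4]); m=lab[1]==i
    r=cv2.minAreaRect(P[m][:,:2].astype(np.float32)); print(n,'board',r)
    pan=near&(z>.066)&(z<.078)&((P[...,1])<-.025)&(P[...,1]>-.135)
    print(' panel',cv2.minAreaRect(P[pan][:,:2].astype(np.float32)),np.median(z[pan]))
    red=near&(px[...,0]>150)&(px[...,1]<70)&(px[...,2]<70)&(z>.04)
    print(' red',red.sum(),P[red].mean(0),P[red].min(0),P[red].max(0))
    print(' medz board',np.median(z[m&(z<.03)]))
E
```

```text
top board ((0.580369770526886, 0.03184479475021362), (0.26227864623069763, 0.4207366108894348), 6.213224411010742)
 panel ((0.5955185890197754, -0.07901856303215027), (0.15221375226974487, 0.11121771484613419), 5.310669898986816) 0.07256390590779108
 red 110 [0.58104339 0.00840505 0.06885312] [ 0.56460732 -0.00440926  0.0593661 ] [0.59714184 0.02142644 0.07757962]
 medz board 0.018837762227840837
scene board ((0.5851715803146362, 0.03044120967388153), (0.2629871368408203, 0.4249570369720459), 6.520168304443359)
 panel ((0.6007791757583618, -0.08321455121040344), (0.15391497313976288, 0.11000669747591019), 7.681798458099365) 0.0715562053843171
 red 65 [0.587215   0.00483287 0.06787392] [ 0.57063936 -0.00887623  0.05901709] [0.60335086 0.02031766 0.07672253]
 medz board 0.018202976373377
```

```bash
cat >> h.py <<'E'
from scipy.spatial.transform import Rotation as Rn
def plan(p1,yaw1,nmax=8,step=.045,rstep=.14):
    o=arm.get_obs(); p=o['tool_pos'].copy(); yaw=o['ee_rot'][2]; 
    rows=[];rl=[]
    d=np.array(p1)-p; n=max(int(np.ceil(np.linalg.norm(d)/step)),int(np.ceil(abs(yaw1-yaw)/rstep)))
    R=Rn.from_euler('xyz',o['ee_rot'])
    for i in range(min(n,nmax)):
        t=R.inv().apply(d/n); rows.append(np.round(t,3).tolist())
        r=-(yaw1-yaw)/n; rl.append(round(r,3)); R=R*Rn.from_euler('z',r)
    print(n,rows,rl)
E
python3 - <<'E'
from h import *
plan([.583,.0,.36],1.682,20)
E
```

```text
16 [[0.034, -0.029, 0.003], [0.036, -0.026, 0.003], [0.038, -0.023, 0.003], [0.04, -0.02, 0.003], [0.042, -0.017, 0.003], [0.043, -0.013, 0.003], [0.044, -0.01, 0.003], [0.044, -0.006, 0.003], [0.045, -0.002, 0.003], [0.045, 0.001, 0.003], [0.044, 0.005, 0.003], [0.044, 0.009, 0.003], [0.043, 0.012, 0.003], [0.042, 0.016, 0.003], [0.04, 0.019, 0.003], [0.039, 0.022, 0.003]] [np.float64(-0.082), np.float64(-0.082), np.float64(-0.082), np.float64(-0.082), np.float64(-0.082), np.float64(-0.082), np.float64(-0.082), np.float64(-0.082), np.float64(-0.082), np.float64(-0.082), np.float64(-0.082), np.float64(-0.082), np.float64(-0.082), np.float64(-0.082), np.float64(-0.082), np.float64(-0.082)]
```

Emit:
step_arm([
  [0.034, -0.029, 0.003],
  [0.036, -0.026, 0.003],
  [0.038, -0.023, 0.003],
  [0.04, -0.02, 0.003],
  [0.042, -0.017, 0.003],
  [0.043, -0.013, 0.003],
  [0.044, -0.01, 0.003],
  [0.044, -0.006, 0.003],
], roll=[-0.082, -0.082, -0.082, -0.082, -0.082, -0.082, -0.082, -0.082], jaw=0, force=20)

```text
t: 1.4
tool_pos: [0.4133, -0.3125, 0.381]
ee_rot: [3.141, 0.0, 1.028]
contact_force: [1.4, -1.7, -0.6]
finger_gap: 0.0002
```

```bash
python3 - <<'E'
from h import *
plan([.583,.0,.36],1.682,20)
E
```

```text
8 [[0.044, -0.002, 0.003], [0.044, 0.002, 0.003], [0.044, 0.005, 0.003], [0.044, 0.009, 0.003], [0.043, 0.012, 0.003], [0.042, 0.016, 0.003], [0.04, 0.019, 0.003], [0.038, 0.022, 0.003]] [np.float64(-0.082), np.float64(-0.082), np.float64(-0.082), np.float64(-0.082), np.float64(-0.082), np.float64(-0.082), np.float64(-0.082), np.float64(-0.082)]
```

Emit:
step_arm([
  [0.044, -0.002, 0.003],
  [0.044, 0.002, 0.003],
  [0.044, 0.005, 0.003],
  [0.044, 0.009, 0.003],
  [0.043, 0.012, 0.003],
  [0.042, 0.016, 0.003],
  [0.04, 0.019, 0.003],
  [0.038, 0.022, 0.003],
], roll=[-0.082, -0.082, -0.082, -0.082, -0.082, -0.082, -0.082, -0.082])

```text
t: 2.2
tool_pos: [0.5833, -0.0009, 0.3569]
ee_rot: [3.141, 0.0, 1.684]
contact_force: [-0.0, -0.8, -0.6]
finger_gap: 0.0003
```

```bash
python3 - <<'E'
from h import *
o=arm.get_obs();print(o['t'],o['tool_pos'],o['ee_rot'],o['joints'],o['contact_force'])
c=arm.capture('wrist'); save('wrist1.png',c['pixels']); np.savez('/tmp/w1.npz',**c)
for t in ['clamp','paddle','thumb_rest','panel_center']:
    for d in arm.landmark_of('wrist',t)[:4]: print(t,'lm',np.round(d['at'],4),round(d['score'],2),np.round(w2c(c,d['at'])))
P=pts(c);px=c['pixels'].astype(int);z=P[...,2]
red=(px[...,0]>130)&(px[...,1]<70)&(px[...,2]<70)&(z>.05)&(abs(P[...,1])<.06)
print(red.sum(),P[red].mean(0),cv2.minAreaRect(P[red][:,:2].astype(np.float32)))
E
```

```text
2.2 [ 0.5833467  -0.00088513  0.35688475] [3.14093899e+00 2.98785718e-04 1.68382036e+00] [ 0.28175885  0.42311908 -0.49796879  1.80143606  0.23942825  0.97627789
 -0.20119706] [-0.00598596 -0.79579641 -0.60936074]
clamp lm [0.6783 0.102  0.0161] 0.46 [384.  93.]
clamp lm [0.5837 0.0126 0.0667] 0.45 [277. 184.]
paddle lm [0.5807 0.0147 0.0668] 0.69 [274. 181.]
thumb_rest lm [0.5827 0.0277 0.0772] 0.72 [278. 170.]
panel_center lm [ 0.2785 -0.2467  0.0122] 0.59 [ 19. 343.]
panel_center lm [0.6775 0.1009 0.0161] 0.51 [383.  94.]
1194 [0.58631902 0.01025974 0.06781614] ((0.5860730409622192, 0.01070042047649622), (0.03584110736846924, 0.03914281353354454), 3.478003978729248)
```

View pics/wrist1.png

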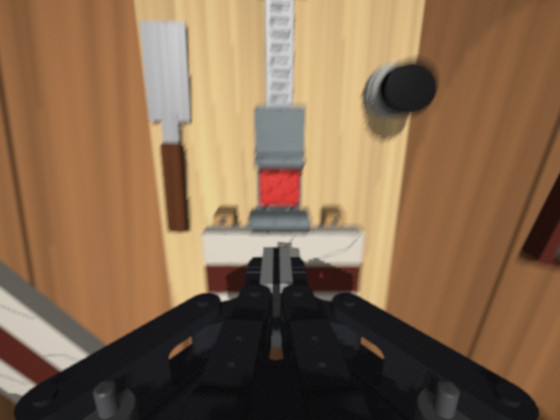

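The wrist picture shows the red paddle at px (280,187), between the thumb rest at (280,160) and the jaw head at (279,220), with the bar running vertically. Next I'll measure the edges of the gap in the depth map.

```bash
python3 - <<'E'
from h import *
c=dict(np.load('/tmp/w1.npz')); P=pts(c)
a=np.radians(96.4); u=np.array([np.cos(a),np.sin(a)]); v=np.array([u[1],-u[0]])
save('wcrop1.png',cv2.resize(c['pixels'][90:240,200:360],None,fx=5,fy=4,interpolation=cv2.INTER_CUBIC))
for col in (270,280,290):
  for r in range(140,240,3):
    p=P[r,col]; print(col,r,np.round([p[:2]@u,p[:2]@v,p[2]],4),c['pixels'][r,col]) if col==280 else 0
z=P[...,2]; s=P[...,:2]@u; t=P[...,:2]@v
m=(z>.078)&(z<.09)&(t>.53)&(t<.64)&(s>-.09)
for lo,hi,n in((-.10,-.06,'?'),(-.09,-.05,'head'),(-.045,.03,'rest')):
    k=m&(s>lo)&(s<hi)
    if k.sum(): print(n,k.sum(),s[k].min(),s[k].max(),np.percentile(t[k],[1,50,99]))
px=c['pixels'].astype(int)
red=(px[...,0]>130)&(px[...,1]<70)&(px[...,2]<70)&(z>.05)&(abs(P[...,1])<.06)
print('red',s[red].min(),s[red].max(),s[red].mean(),np.percentile(t[red],[1,50,99]),'tcp s,t',arm.get_obs()['tool_pos'][:2]@u,arm.get_obs()['tool_pos'][:2]@v)
E
```

```text
280 140 [-0.0136  0.5838  0.071 ] [130 137 139]
280 143 [-0.0161  0.5838  0.0703] [128 136 137]
280 146 [-0.0187  0.5838  0.0693] [129 136 139]
280 149 [-0.0212  0.5838  0.0696] [128 136 137]
280 152 [-0.0237  0.5838  0.0698] [117 123 125]
280 155 [-0.0262  0.5838  0.0702] [114 120 122]
280 158 [-0.0276  0.5837  0.0773] [118 124 127]
280 161 [-0.029   0.5837  0.084 ] [127 135 137]
280 164 [-0.0315  0.5837  0.0834] [115 119 120]
280 167 [-0.0336  0.5837  0.0855] [108  89  90]
280 170 [-0.0361  0.5837  0.0854] [143  58  55]
280 173 [-0.0432  0.584   0.0636] [185  57  52]
280 176 [-0.046  0.584  0.063] [217  67  62]
280 179 [-0.048   0.584   0.0664] [212  65  60]
280 182 [-0.0508  0.584   0.0659] [196  59  54]
280 185 [-0.0531  0.584   0.0679] [214  68  61]
280 188 [-0.0556  0.584   0.0685] [218  67  60]
280 191 [-0.0583  0.584   0.0689] [218  66  60]
280 194 [-0.0608  0.584   0.0699] [212  62  56]
280 197 [-0.0634  0.584   0.0703] [207  62  57]
280 200 [-0.0663  0.584   0.0701] [200  56  52]
280 203 [-0.0691  0.584   0.0702] [186  67  64]
280 206 [-0.0712  0.584   0.0724] [133  74  74]
[... 220 characters left out ...]
26 133 135]
280 224 [-0.0845  0.5839  0.0822] [128 136 138]
280 227 [-0.0877  0.584   0.0812] [110 117 118]
280 230 [-0.0899  0.584   0.0828] [86 88 88]
280 233 [-0.0941  0.584   0.0797] [142 136 128]
280 236 [-0.0969  0.584   0.0798] [197 189 176]
280 239 [-0.1031  0.5842  0.0727] [218 211 196]
? 656 -0.08999724334290721 -0.0810937030320468 [0.55407786 0.58132422 0.6081383 ]
head 656 -0.08999724334290721 -0.0810937030320468 [0.55407786 0.58132422 0.6081383 ]
rest 646 -0.03775566827605383 -0.027372889937359878 [0.56120365 0.58122674 0.60151463]
red -0.07515367280463235 -0.03518359475299998 -0.05516055509737241 [0.5671719  0.58401617 0.60051082] tcp s,t -0.06784265786939811 0.5785677511704226
```

View pics/wcrop1.png

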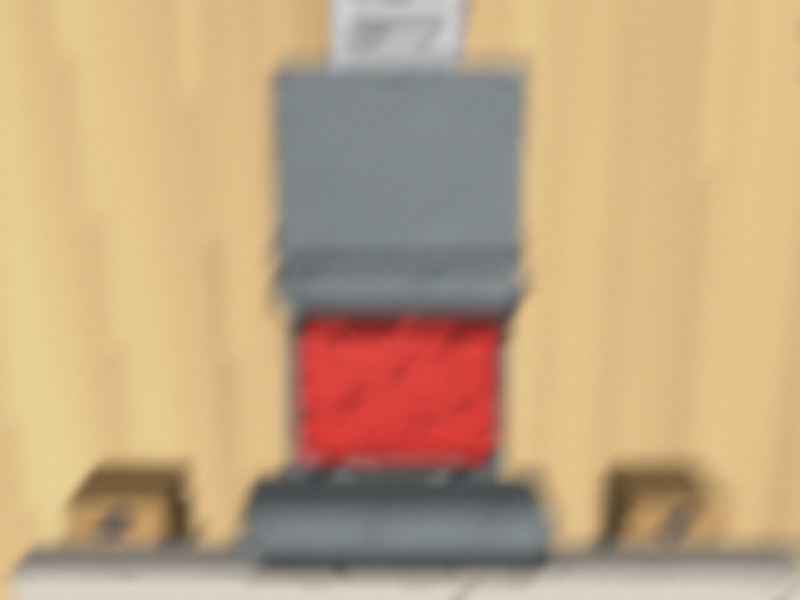

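Emit:
step_arm([
  [0.005, 0.001, 0.0],
  [0.004, 0.001, 0.01],
  [0.004, 0.001, 0.02],
  [0, 0, 0.02],
  [0, 0, 0.015],
  [0, 0, 0.01],
  [0, 0, 0.005],
  [0, 0, 0],
], roll=[0, 0, 0, 0, 0, 0, 0, 0])

```text
t: 3.25
tool_pos: [0.5841, 0.0106, 0.2762]
ee_rot: [-3.141, -0.0, 1.681]
contact_force: [0.4, 0.7, -0.7]
finger_gap: 0.0002
```

```bash
python3 - <<'E'
from h import *
o=arm.get_obs()
a=np.radians(96.4); u=np.array([np.cos(a),np.sin(a)]); v=np.array([u[1],-u[0]])
print(o['t'],o['tool_pos'],o['ee_rot'],o['contact_force'],'s,t,tip',o['tool_pos'][:2]@u,o['tool_pos'][:2]@v,o['tool_pos'][2]-.173)
c=arm.capture('wrist'); save('wrist2.png',c['pixels']);
c=arm.capture('scene'); save('scene2.png',cv2.resize(c['pixels'][160:300,170:350],None,fx=4,fy=4,interpolation=cv2.INTER_CUBIC))
E
```

```text
3.25 [0.58410516 0.01064778 0.2762444 ] [-3.14085475e+00 -8.13535600e-05  1.68051605e+00] [ 0.39285425  0.67734879 -0.69454948] s,t,tip -0.05452815256715059 0.5816518699645412 0.10324440025523479
```

View pics/wrist2.png

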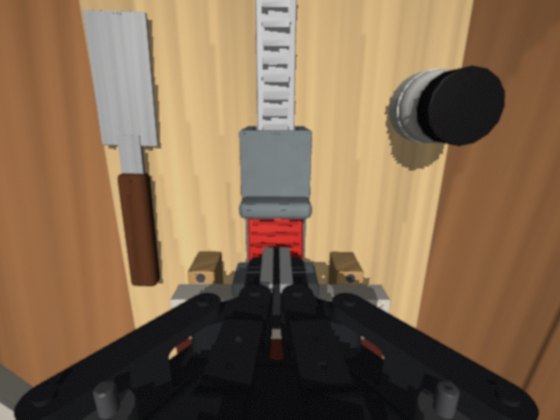

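View pics/scene2.png

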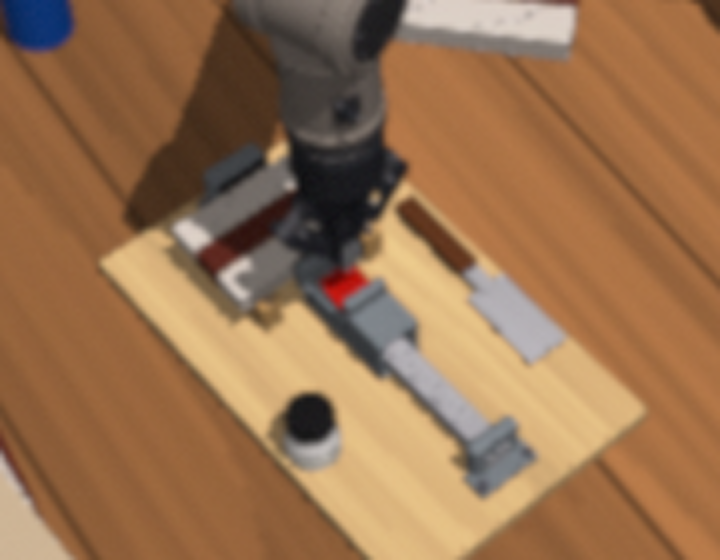

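Emit:
step_arm([
  [0, 0, 0.01],
  [0, 0, 0.01],
  [0, 0, 0.006],
  [0, 0, 0.004],
  [0, 0, 0.003],
  [0, 0, 0.003],
  [0, 0, 0.002],
  [0, 0, 0],
], roll=[0, 0, 0, 0, 0, 0, 0, 0])

```text
t: 4.15
tool_pos: [0.5844, 0.0105, 0.2388]
ee_rot: [3.141, 0.0, 1.68]
contact_force: [1.2, -1.3, 2.9]
finger_gap: -0.0001
```

```bash
cat > st.py <<'E'
from h import *
o=arm.get_obs()
a=np.radians(96.4); u=np.array([np.cos(a),np.sin(a)]); v=np.array([u[1],-u[0]])
f=o['contact_force']
print(o['t'],'s,t,tip',np.round([o['tool_pos'][:2]@u,o['tool_pos'][:2]@v,o['tool_pos'][2]-.173],4),'F s,t,z',np.round([f[:2]@u,f[:2]@v,f[2]],2),o['ee_rot'])
E
python3 st.py
```

```text
4.15 s,t,tip [-0.0547  0.5819  0.0658] F s,t,z [-1.41  1.02  2.88] [3.14115423e+00 4.30501152e-04 1.68046531e+00]
```

Emit:
step_arm([
  [0, 0, 0.002],
  [0, 0, 0.002],
  [0, 0, 0.001],
  [0, 0, 0.001],
  [0, 0, 0.001],
  [0, 0, 0],
  [0, 0, 0],
  [0, 0, 0],
], roll=[0, 0, 0, 0, 0, 0, 0, 0])

```text
t: 4.95
tool_pos: [0.5845, 0.0107, 0.2328]
ee_rot: [3.141, 0.001, 1.681]
contact_force: [-2.4, -3.8, 13.1]
finger_gap: 0.0001
```

```bash
python3 st.py
```

```text
4.95 s,t,tip [-0.0545  0.5821  0.0598] F s,t,z [-3.5  -2.81 13.13] [3.14056537e+00 6.84442618e-04 1.68052631e+00]
```

Emit:
step_arm([
  [0.002, 0, 0],
  [0.003, 0, 0],
  [0.003, 0, 0],
  [0.004, 0, 0],
  [0.005, 0, 0],
  [0.005, 0, 0],
  [0.005, 0, 0],
  [0.005, 0, 0],
], roll=[0, 0, 0, 0, 0, 0, 0, 0])

```text
t: 5.75
tool_pos: [0.581, 0.0426, 0.2328]
ee_rot: [3.14, 0.001, 1.68]
contact_force: [-2.4, -4.1, 12.2]
finger_gap: 0.0002
```

```bash
python3 st.py; python3 - <<'E'
from h import *
c=arm.capture('scene'); save('scene3.png',cv2.resize(c['pixels'][160:300,170:350],None,fx=4,fy=4,interpolation=cv2.INTER_CUBIC))
c=arm.capture('wrist'); save('wrist3.png',c['pixels'])
E
```

```text
5.75 s,t,tip [-0.0224  0.5822  0.0598] F s,t,z [-3.8  -2.83 12.24] [3.14044518e+00 7.59318345e-04 1.68043696e+00]
```

View pics/scene3.png

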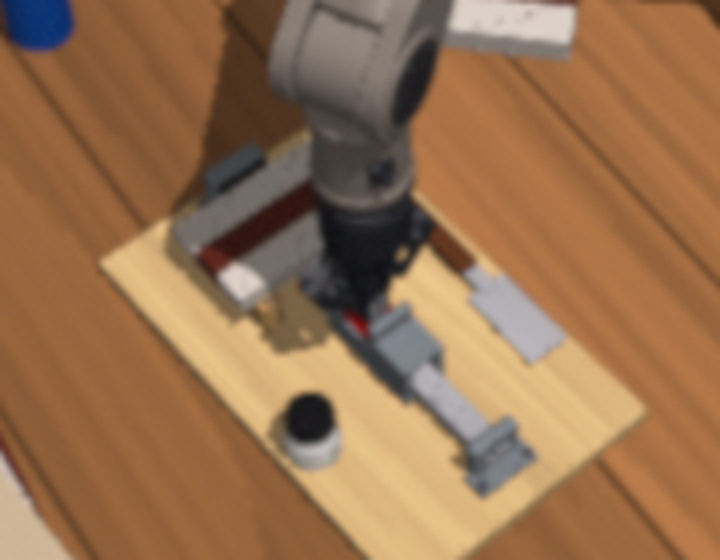

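View pics/wrist3.png

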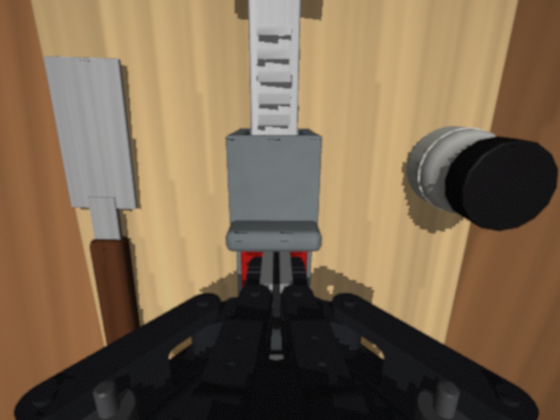

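Emit:
step_arm([
  [0.005, 0, 0],
  [0.006, 0, 0],
  [0.007, 0, 0],
  [0.007, 0, 0],
  [0.007, 0, 0],
  [0.007, 0, 0],
  [0.006, 0, 0],
  [0.005, 0, 0],
], roll=[0, 0, 0, 0, 0, 0, 0, 0])

```text
t: 6.65
tool_pos: [0.5755, 0.0927, 0.2328]
ee_rot: [3.14, 0.0, 1.681]
contact_force: [-1.3, -3.3, 11.6]
finger_gap: 0.0002
```

```bash
python3 st.py; python3 - <<'E'
from h import *
c=arm.capture('wrist'); save('wrist4.png',c['pixels'])
E
```

```text
6.65 s,t,tip [0.0279 0.5823 0.0598] F s,t,z [-3.09 -1.62 11.6 ] [3.14024676e+00 3.84863921e-04 1.68073722e+00]
```

View pics/wrist4.png

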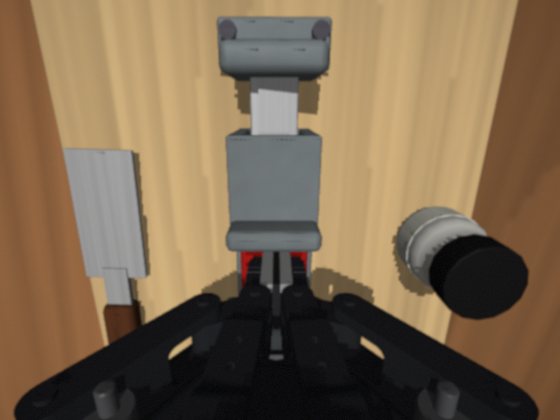

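The jaw and the tool are moving together. The end stop is at px (275,45) and about 28 mm of travel is left.

Emit:
step_arm([
  [0.005, 0, 0],
  [0.005, 0, 0],
  [0.005, 0, 0],
  [0.004, 0, 0],
  [0.003, 0, 0],
  [0.002, 0, 0],
  [0.001, 0, 0],
  [0, 0, 0],
], roll=[0, 0, 0, 0, 0, 0, 0, 0])

```text
t: 7.5
tool_pos: [0.5728, 0.1176, 0.2329]
ee_rot: [3.14, -0.0, 1.681]
contact_force: [-0.9, -2.3, 11.4]
finger_gap: 0.0001
```

```bash
python3 st.py
```

```text
7.5 s,t,tip [0.053  0.5823 0.0599] F s,t,z [-2.16 -1.18 11.37] [ 3.14006891e+00 -8.09377093e-05  1.68092676e+00]
```

Emit:
step_arm([
  [0.001, 0, 0],
  [0.001, 0, 0],
  [0.001, 0, 0],
  [0.001, 0, 0],
  [0.001, 0, 0],
  [0.001, 0, 0],
  [0.001, 0, 0],
  [0, 0, 0],
], roll=[0, 0, 0, 0, 0, 0, 0, 0])

```text
t: 8.3
tool_pos: [0.5728, 0.1213, 0.2328]
ee_rot: [3.14, 0.005, 1.678]
contact_force: [0.1, -10.3, 12.8]
finger_gap: 0.0005
```

```bash
python3 st.py; python3 - <<'E'
from h import *
c=arm.capture('wrist'); save('wrist5.png',c['pixels'])
E
```

```text
8.3 s,t,tip [0.0567 0.5827 0.0598] F s,t,z [-10.24  -1.04  12.8 ] [3.14044782 0.00451349 1.67806644]
```

View pics/wrist5.png

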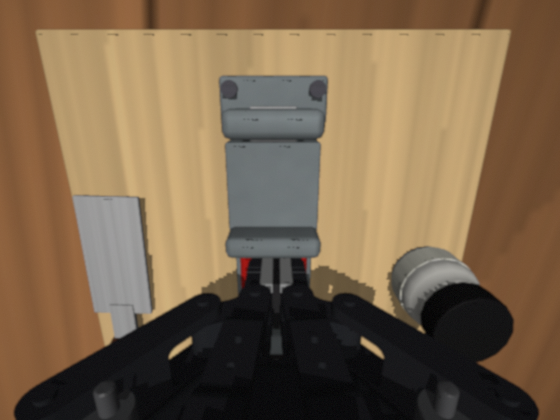

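The jaw's housing meets the end stop at px (275,138), and the push force has risen to 10 N. I'll let go by lifting straight up.

Emit:
step_arm([
  [0, 0, -0.003],
  [0, 0, -0.004],
  [0, 0, -0.006],
  [0, 0, -0.01],
  [0, 0, -0.02],
  [0, 0, -0.02],
  [0, 0, -0.02],
  [0, 0, -0.02],
], roll=[0, 0, 0, 0, 0, 0, 0, 0])

```text
t: 9.15
tool_pos: [0.5711, 0.1249, 0.3358]
ee_rot: [-3.141, -0.001, 1.682]
contact_force: [0.6, -0.1, 0.5]
finger_gap: 0.0
```

Emit:
step_arm([
  [-0.03, 0, -0.01],
  [-0.03, 0, -0.01],
  [-0.03, 0, -0.01],
  [-0.03, 0, -0.01],
  [0, 0, 0],
  [0, 0, 0],
  [0, 0, 0],
  [0, 0, 0],
], roll=[0, 0, 0, 0, 0, 0, 0, 0])

```text
t: 9.95
tool_pos: [0.5845, 0.0065, 0.3744]
ee_rot: [-3.141, -0.001, 1.683]
contact_force: [-0.1, 0.7, 0.1]
finger_gap: 0.0003
```

```bash
python3 st.py; python3 - <<'E'
from h import *
a=np.radians(96.4); u=np.array([np.cos(a),np.sin(a)]); v=np.array([u[1],-u[0]])
c=arm.capture('wrist'); save('wrist6.png',c['pixels'])
P=pts(c);px=c['pixels'].astype(int);z=P[...,2];s=P[...,:2]@u; t=P[...,:2]@v
m=(z>.078)&(z<.09)&(t>.55)&(t<.62)&(s>0)&(s<.09); print('rest',m.sum(),np.percentile(s[m],[0,50,100]))
red=(px[...,0]>130)&(px[...,1]<70)&(px[...,2]<70)&(z>.05)&(abs(t-.582)<.03)
print('red',s[red].min(),s[red].max(),z[red].min(),z[red].max(),z[red].mean())
c=arm.capture('top'); save('top6.png',c['pixels'])
for th in ['glue_jar','putty_knife','mallet','chisel','water_bottle','offcut','wax_tin','tesserae_tray','panel_center','paddle','thumb_rest']:
    print(th,[(np.round(d['at'],3).tolist(),round(d['score'],2)) for d in arm.landmark_of('top',th)[:3]])
a0=dict(np.load('/tmp/top0.npz'))
P=pts(c); pan=(P[...,2]>.066)&(P[...,2]<.078)&(P[...,1]<-.03)&(P[...,1]>-.14)&(abs(P[...,0]-.59)<.1)
print(cv2.minAreaRect(P[pan][:,:2].astype(np.float32)),np.median(P[pan][:,2]))
E
```

```text
9.95 s,t,tip [-0.0587  0.5816  0.2014] F s,t,z [ 0.74 -0.01  0.13] [-3.14095450e+00 -9.00394934e-04  1.68340986e+00]
rest 2114 [0.0106004  0.02423322 0.08030516]
red 0.01915668102002196 0.0646300380701825 0.05233260144699755 0.3439595892388818 0.06949744961797545
glue_jar [([0.675, 0.098, 0.016], 0.51)]
putty_knife [([0.477, 0.033, 0.02], 0.63)]
mallet [([0.424, -0.508, -0.001], 0.95)]
chisel [([0.547, -0.578, -0.005], 0.83)]
water_bottle [([0.644, -0.449, 0.002], 0.74)]
offcut [([0.618, 0.439, -0.004], 0.57)]
wax_tin [([0.514, 0.458, 0.002], 0.72)]
tesserae_tray [([0.377, 0.484, 0.001], 0.83), ([0.548, -0.582, 0.003], 0.21)]
panel_center [([0.18, 0.292, 0.013], 0.88), ([0.276, -0.246, 0.015], 0.66), ([0.596, -0.082, 0.058], 0.48)]
paddle [([0.57, 0.12, 0.065], 0.72), ([0.472, 0.034, 0.019], 0.16)]
thumb_rest [([0.567, 0.139, 0.072], 0.66)]
((0.6245331168174744, -0.12202160805463791), (0.1109098494052887, 0.027870941907167435), 18.317537307739258) 0.07237015564222327
```

View pics/wrist6.png

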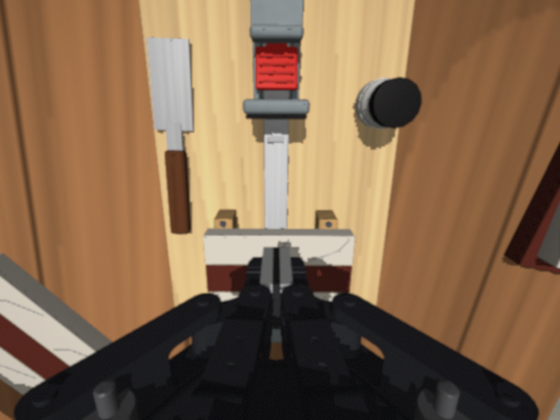

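View pics/top6.png

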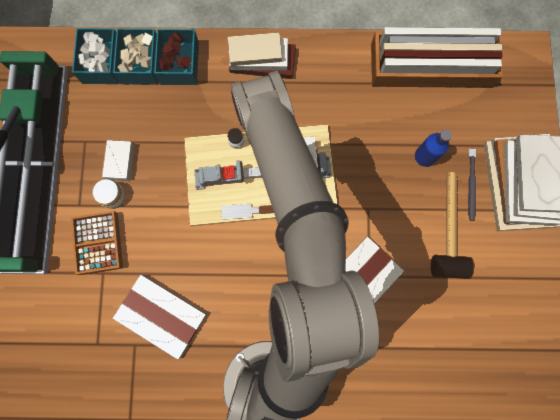

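```bash
python3 - <<'E'
from h import *
a=np.radians(96.4); u=np.array([np.cos(a),np.sin(a)])
c=arm.capture('wrist');P=pts(c)
for r in list(range(20,46,2))+list(range(46,120,4)): p=P[r,277]; print(r,np.round([p[:2]@u,p[2]],4))
E
```

```text
20 [0.0847 0.0698]
22 [0.0799 0.0842]
24 [0.0781 0.0862]
26 [0.0769 0.0856]
28 [0.0756 0.0854]
30 [0.0743 0.0848]
32 [0.0728 0.0859]
34 [0.0715 0.0854]
36 [0.0706 0.083 ]
38 [0.0705 0.0767]
40 [0.0708 0.0679]
42 [0.0703 0.0625]
44 [0.0686 0.0637]
46 [0.0673 0.0626]
50 [0.064  0.0641]
54 [0.0605 0.067 ]
58 [0.0577 0.0652]
62 [0.0541 0.0694]
66 [0.0174 0.3442]
70 [0.0478 0.0706]
74 [0.0447 0.0703]
78 [0.0415 0.0721]
82 [0.0384 0.0711]
86 [0.0352 0.0721]
90 [0.0336 0.0435]
94 [0.0299 0.0477]
98 [0.0253 0.0832]
102 [0.0222 0.0837]
106 [0.0191 0.0818]
110 [0.0159 0.0827]
114 [0.0127 0.0811]
118 [0.0084 0.0446]
```

The thumb rest face has moved about 108 mm and the jaw head about 109 mm. The paddle slopes from 63 to 72 mm again, so it is up. The panel and everything else I could see are where they were.

```bash
python3 -c "
from station import arm
print(arm.finish_job())"
```

```text
the job is handed in; nothing more can be done
None
```

The clamp is open and the job is handed in; the hand-in gave no verdict. With the fingers closed, I pressed the red paddle down onto its stop (tip at 60 mm, about 12 N). I kept it down while pushing the jaw back until it met the end stop and the push force rose to about 10 N. Then I lifted straight up and moved clear, at about 10 s on the clock.

**Last checks before handing in:**
- **Jaw:** depth measurements put it 108–109 mm back of 110, good to about 2 mm. The networks' paddle point agreed at about 110 mm, and the picture showed the housing against the end stop.
- **Release:** the paddle slopes from 63 to 72 mm again, so it has sprung up.
- **Panel:** it lies flat, and the network's point for it matched the start within about 2 mm. My own outline fit from the top camera failed because the arm hid part of it. The top pictures show nothing else moved; I did not measure the other things at the start.
- **Contact:** the contact force read under 1 N, so the robot touches nothing.

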